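Tighten the wing nut of the barcode-reader mount with fingertip strokes

TASK

The blue wing nut on the barcode-reader mount has worked loose: tighten it fully, clockwise as seen from above, until it comes up against its stop, by pushing its wings round with a fingertip, stroke after stroke. Do not take hold of the nut or a wing and do not reach around it with both fingers. Leave the jars, cup, roll, tray and hand scanner around it where they stand, and finish with the hand clear of everything.

Things in the scene. Friction and masses are not known exactly. Their poses are not given: they have to be found in the camera images.
- mount: Barcode-reader mount, fixed to the desk. Origin: at desk level under the axis of its vertical stud, which carries the nut; z up, +x away from the robot within 0.6 rad. Grey base plate 8 mm thick, x -200 to +60, y -70 to +70 mm. On it an aluminium bracket: foot x -52 to +52, y -50 to +50 mm, top 13 mm above the desk; upright on the robot's side, x -53 to -48, y -50 to +50 mm, 70 mm tall.
- lip_edge (a point): Middle of the free edge of the lip folded from the upright's top over the back of the nut; axes as the mount. Lip: x -53 to -24, y -30 to +30 mm from the nut axis, 66 to 70 mm above the desk. A finger from above cannot pass all round the nut: its +x, +y and -y sides are open, the side under the lip is closed.
- reader (a point): Centre of the black reader head hung on the upright's robot side, 52 x 74 x 46 mm, top 73 mm above the desk; axes as the mount.
- nut_mid (a point): Point on the axis of the blue wing nut, about half-way up; turns with it. Hub 32 mm diameter, from 15 mm below to 13 mm above the point. Two wings along the point's +y and -y axes: upright blades 8 mm thick, out to 44 mm from the axis, 13 mm below to 13 mm above the point. The point is 30 mm above the desk when tight, 1 mm higher for each rad still to turn.
- nut (a joint): Turn of the wing nut, rad: 0 = fully tight (hard stop; wings then parallel to the upright, along the mount's y axis), negative = loose; grows clockwise seen from above. Starts between -6.6 and -4.2 (about one turn loose). Friction about 0.06 N m (2 N on a wing); stays where left. Sinks 1 mm per rad as it tightens; cannot be lifted off.
- bottle_a: clear sample jar with white screw cap and paper label, 48 mm diameter, 82 mm tall, loose; origin at the centre of its underside. Leave it alone (it stands on the mount's base plate on the reader's side).
- bottle_b: clear sample jar with white screw cap and paper label, 48 mm diameter, 82 mm tall, loose; origin at the centre of its underside. Leave it alone (it stands on the desk near the nut).
- bottle_c: clear sample jar with white screw cap and paper label, 48 mm diameter, 82 mm tall, loose; origin at the centre of its underside. Leave it alone.
- pen_cup: White cup 72 mm diameter, 95 mm tall, with pens up to 140 mm high; loose, origin at the centre of its underside. Leave it alone.
- label_roll: Roll of labels standing on end: white ring 76 mm diameter, 28 mm bore, 50 mm tall, loose; origin at the centre of its underside. Leave it alone.
- vial_tray: Blue open tray 100 x 150 mm, 45 mm high, with vials up to 62 mm high, loose; origin at the centre of its underside. Leave it alone.
- scanner_gun: Black and grey hand-held scanner lying along its x axis, 163 mm long (from x = -58 to +105 mm), 62 mm wide, 36 mm high, loose; origin on the desk. Leave it alone.

How it is judged (in metres and radians):
At the end, for the whole second after the job is handed in: The wing nut is at rest within 0.15 rad of its tight stop; every bystander stands upright within 20 mm of where it was (value of joint nut above -0.15 rad and velocity of joint nut between -0.1 and 0.1 rad/s and distance of each of bottle_a, bottle_b, bottle_c, pen_cup, label_roll, vial_tray, scanner_gun from where it was at the start of the episode below 0.02 m and angle between each of bottle_a, bottle_b, bottle_c, pen_cup, label_roll, vial_tray, scanner_gun's own z axis and vertical below 0.15 rad); the robot touches nothing.
It fails at once if a wing of the nut is pinched (pressed on both faces at once) ((contact force between the fingers and nut_c1 above 3 N and contact force between the fingers and nut_c2 above 3 N) or (contact force between the fingers and nut_c3 above 3 N and contact force between the fingers and nut_c4 above 3 N)).
It fails at once if the fingers reach around the nut (the grasp point is within 12 mm of its axis, low down, with the fingers pressing on it) (horizontal distance between the grasp point and nut_mid below 0.012 m and height (world z) of the grasp point below 0.075 m and (contact force between the fingers and nut_c0 above 3 N or contact force between the fingers and nut_c1 above 3 N or contact force between the fingers and nut_c2 above 3 N or contact force between the fingers and nut_c3 above 3 N or contact force between the fingers and nut_c4 above 3 N)).
It fails at once if a bystander is pushed more than 20 mm or lifted (distance of any of bottle_a, bottle_b, bottle_c, pen_cup, label_roll, vial_tray, scanner_gun from where it was at the start of the episode above 0.02 m).
It also fails if it takes over 54 s, if anything falls off the work surface, if the arm or the gripper's body presses on something with over 40 N, if the wrist force passes 120 N, or if a joint passes its speed limit or range.

ROBOT

A 7-joint arm with a two-finger parallel gripper is mounted at the origin on the work surface. World frame = base frame: x ahead of the robot, y to its left, z up, the work surface at z = 0. Lengths are in m, angles in degrees, forces in N, time in s.
With the tool pointing down it reaches from about 0.425 to 0.875 m from the base axis. Payload 4.7 kg.
Tool frame: the origin (TCP) lies at the very end of the fingers, on their centre line; the grasp point (between the pads) lies 19 mm behind it; z points along the fingers, y is the direction in which the jaws open and shut (so a half turn about z gives the same grasp; the last joint's range is limited). The gripper opens to 87 mm and grips with 3 to 60 N. Pads are 19 mm wide; open, the fingers measure 117 mm over their backs; the gripper's body (75 mm by 190 mm) begins 51 mm behind the grasp point.
Start: joints at [66.412, 18.392, -4.016, 83.108, 1.295, 78.541, -3.26], TCP at [0.268, -0.592, 0.184] pointing down, gripper open.
Joint ranges: [-163.93, 163.93], [-17.29, 119.83], [-79.2, 71.16], [3.27, 140.29], [-89.18, 269.18], [5.43, 117.66], [-154.24, 154.24]. Speed limits (degrees/s): [147.25, 147.25, 180, 180, 180, 180, 180].

INTERFACE

Orientations are given as [roll, pitch, yaw] about the fixed x, y, z axes, in that order (R = Rz(yaw) Ry(pitch) Rx(roll)).
In Python, from cell import monitor, read_camera, camera_info, env, look_for gives the robot as it stands.
- The arm moves only by the tool servo_tool, never from a script. Its argument "commands" is one flat list of numbers, 6 for each row, row after row: the shift along the tool's x, y, z in mm, then the turn, a rotation vector about the tool's x, y, z in degrees. A call has 1 to 10 rows; each row shifts and turns the commanded pose from where the row before left it, along the tool's axes as they then stand; what a row does not reach is not made up. A row lasts 1/10 s, in which the tool goes at most 50 mm and 8.59 degrees, less where a joint would pass 70% of its speed; a pose out of reach is approached as far as the arm can. A call is refused whole if a number of a shift passes 50 or a number of a turn 8.59, either way. A call with a gripper value outside its range is refused whole. "jaw" is the finger opening in mm, from 0 to 87, set as the call begins (left out, the last holds). The fingers move at their own pace and stop on an object; "newtons" is the grip in N (left out, the last holds). Time passes only in rows, so rows that do not move let the fingers close. It gives the time, the measured TCP pose, the force and the opening at its end, in the units of the state.
- monitor.get_obs(): the state, without advancing time (a new reading comes with each control period).
- read_camera(name): name is "scene" or "top"; returns (picture, depth): 384x512x3 uint8, red, green, blue; 384x512 float32, m along the optical axis (not along the pixel's ray), 0 where there is no reading.
- camera_info(name): a dict with "camera_matrix" (3x3 intrinsics, pixels), "R" (3x3) and "t" (3): a world point X has camera coordinates R X + t. Camera axes: x right, y down, z forward; pixel columns grow to the right and rows downward; lengths in m; the calibration is good to about 2 mm. A picture is of the moment at which its call begins. camera_info takes no time and is no camera call.
- env.sign_off(): hands the job in, once; it reports no verdict.
Trained networks look in the newest picture that a camera, given by its name, has taken for a name from the list of things; names that differ only in an ending like _2 or _b are one class to them, and where a whole thing is asked for, a point or a joint stands for the part that bears it (a point fixed in the world has none). Each returns a list of dicts, best first, with "conf" (0 to 1); they miss things now and then, are a little off and sometimes report something else, mostly with a low value. They report only what shows in the picture. A call takes as long as a camera call.
- look_for(camera, label): "box" ([left, top, width, height] in pixels, round what is visible of it).
The state is a dict: "time_s": time; "qpos": joint angles; "joint_velocities": joint speeds; "effort": joint torques, N m; "tool_pos": TCP position; "tool_rot": TCP orientation; "force": force on the tool from outside, world axes, zero at the start; "wrist_torque": the same for the moment, N m; "grip_width": finger opening in m.
Only numpy, scipy, OpenCV 4.12 (cv2) and the standard library are available. Lean on these libraries where they do the work, as an engineer would, in place of code of your own. Each camera call takes 0.05 s, during which the arm holds its last target.

## Working session

There is one attempt and no reset: what is moved stays moved. The work goes in short steps, Python scripts to look and compute and a tool call to move; the robot and the scene stay as the last step left them, time stands still between calls to the robot, and variables do not carry over. Pictures are saved under pics/ and viewed, and the job is handed in when it is done.

Besides the shell and the picture viewer there is one more tool, called after "Call:" by a JSON object that holds its "name" and its "arguments", one argument or row to a line. servo_tool: Moves the arm, as the interface text tells. Its arguments: {"type":"object","properties":{"commands":{"type":"array","items":{"type":"number"}},"jaw":{"type":"number"},"newtons":{"type":"number"}},"required":["commands"]}

```bash
mkdir -p pics; ls; python3 - <<'E'
from cell import monitor, read_camera, camera_info, env, look_for
import cv2,numpy as np
o=monitor.get_obs();print(o)
for c in("scene","top"):
    p,d=read_camera(c);cv2.imwrite(f"pics/{c}0.png",p[:,:,::-1]);np.save(f"pics/{c}0.npy",d)
    i=camera_info(c);print(c,i)
for l in ["nut","mount","bottle_a","reader"]:
    print(l,look_for("top",l)[:4])
E
```

```text
pics
{'time_s': 0.0, 'qpos': array([66.41142963, 18.43649209, -4.01592387, 83.17544206,  1.29397808,
       78.54039109, -3.25918943]), 'joint_velocities': array([ 0.03787117,  0.05380416,  0.04568719,  0.01112787,  0.01866069,
       -0.00163222, -0.06173197]), 'effort': array([ 1.40073048e-04, -4.91288352e+01, -4.03785277e-01, -3.12525558e+01,
       -6.38705771e-02,  4.37966001e-02,  1.70072376e-04]), 'tool_pos': array([ 0.26818222, -0.59140758,  0.183086  ]), 'tool_rot': array([-1.79892863e+02,  4.68016667e-03,  2.43993151e+01]), 'force': array([ 0.35491154, -0.43278384, -0.11507066]), 'wrist_torque': array([-0.0010552 ,  0.00355083,  0.02990784]), 'grip_width': 0.08683974263351935}
scene {'camera_matrix': array([[425.61227147,   0.        , 254.36201043],
       [  0.        , 425.61227147, 192.15275831],
       [  0.        ,   0.        ,   1.        ]]), 'R': array([[ 0.62504015,  0.78039934,  0.01736874],
       [ 0.52235184, -0.40162207, -0.75222887],
       [-0.58006324,  0.47924584, -0.65867295]]), 't': array([-0.36098153, -0.22483704,  1.77813724])}
top {'camera_matrix': array([[454.21114149,   0.        , 246.62094975],
       [  0.        , 454.21114149, 193.63554269],
       [  0.        ,   0.        ,   1.        ]]), 'R': array([[-0.01056258, -0.9999111 ,  0.00813746],
       [-0.98584908,  0.00905178, -0.16739073],
       [ 0.16730219, -0.00979039, -0.98585705]]), 't': array([0.00339635, 0.57297065, 1.5908795 ])}
nut [{'box': [230.4, 186.3, 22.6, 5.4], 'conf': 0.43}]
mount [{'box': [220.3, 170.8, 53.1, 75.3], 'conf': 0.77}]
bottle_a [{'box': [121.2, 173.6, 17.4, 16.1], 'conf': 0.76}, {'box': [242.8, 227.4, 6.3, 11.3], 'conf': 0.49}]
reader [{'box': [224.4, 171.3, 48.2, 74.4], 'conf': 0.64}]
```

```bash
python3 - <<'E'
import cv2
p=cv2.imread("pics/scene0.png");t=cv2.imread("pics/top0.png")
cv2.imwrite("pics/s1.png",cv2.resize(p,(768,576)))
cv2.imwrite("pics/t1.png",cv2.resize(t,(768,576)))
c=t[140:270,160:330];cv2.imwrite("pics/t2.png",cv2.resize(c,None,fx=4.5,fy=4.5,interpolation=cv2.INTER_CUBIC))
E
```

```text
(no output)
```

View pics/s1.png

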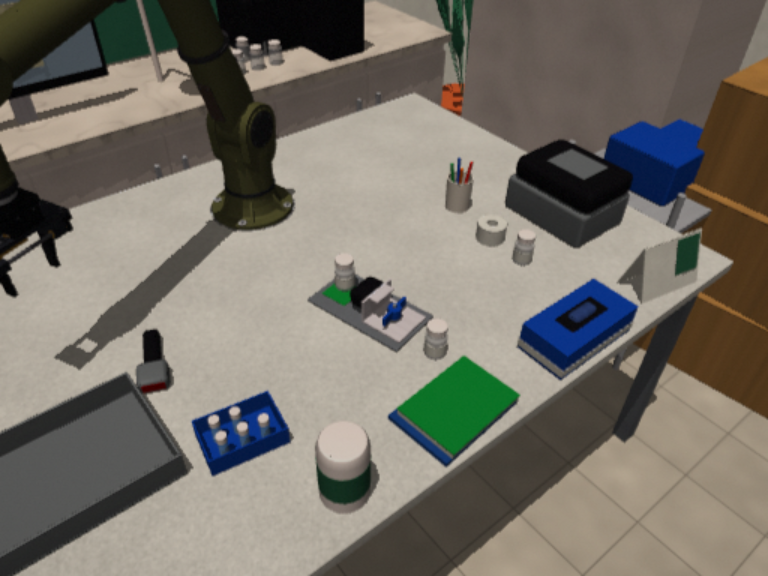

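View pics/t1.png

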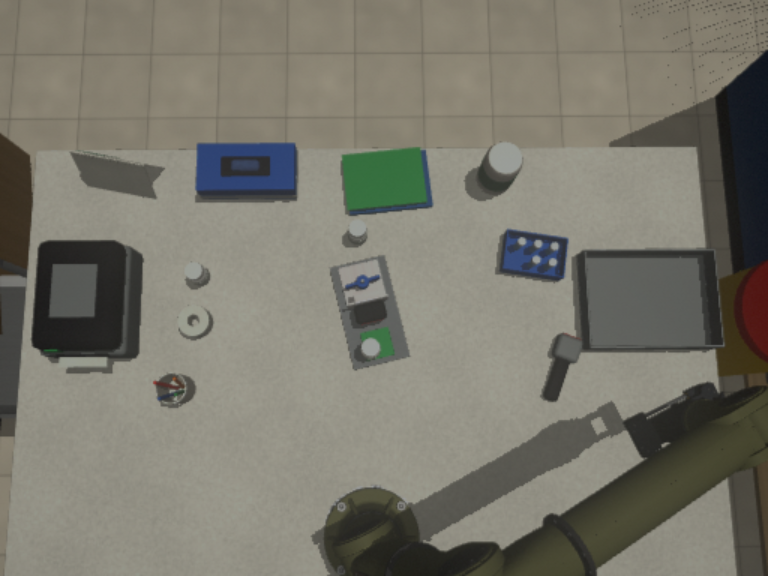

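View pics/t2.png

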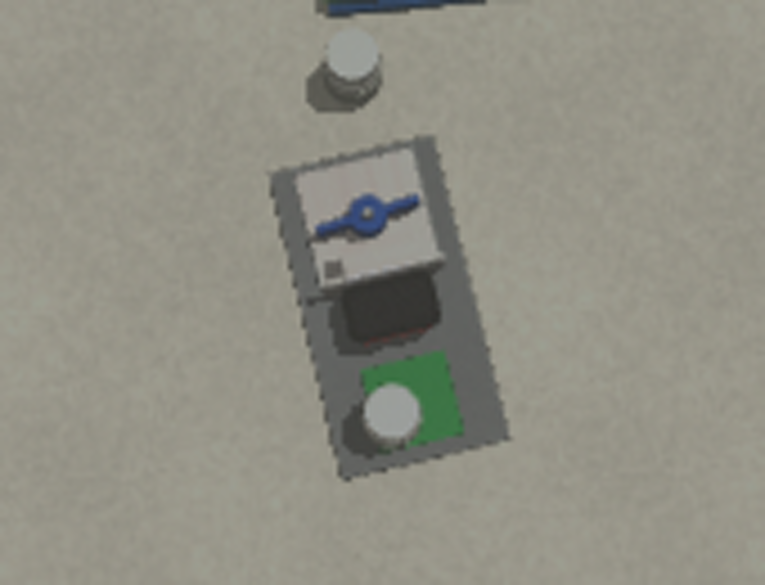

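The top view shows the nut at about (242,188) in the full picture, with its wings nearly along the mount's y axis. The reader and bottle_a are on the robot side, and bottle_b lies beyond, at about (238,154). Next I'll measure the mount's yaw, the nut axis and the wing angle.

```bash
cat > h.py <<'E'
import numpy as np,cv2
from cell import monitor, read_camera, camera_info, env, look_for
def back(cam,uv,z):
    i=camera_info(cam);K=i["camera_matrix"];R=i["R"];t=i["t"]
    uv=np.atleast_2d(uv).astype(float)
    r=np.c_[uv,np.ones(len(uv))]@np.linalg.inv(K).T@R
    c=-R.T@t
    return c+r*((z-c[2])/r[:,2])[:,None]
def cloud(cam,d):
    i=camera_info(cam);K=i["camera_matrix"];R=i["R"];t=i["t"]
    v,u=np.mgrid[:d.shape[0],:d.shape[1]]
    P=np.stack([(u-K[0,2])/K[0,0]*d,(v-K[1,2])/K[1,1]*d,d],-1)
    return (P-t)@R
def wing(img,cam,near,z,rad=.06):
    h=cv2.cvtColor(img,cv2.COLOR_RGB2HSV)
    m=(h[...,0]>100)&(h[...,0]<130)&(h[...,1]>110)&(h[...,2]>40)
    v,u=np.nonzero(m);P=back(cam,np.c_[u,v],z)
    k=np.hypot(*(P[:,:2]-near).T)<rad
    Q=P[k][:,:2]
    if len(Q)<8:return None
    c=(Q.min(0)+Q.max(0))/2;m=Q.mean(0)
    w,V=np.linalg.eigh(np.cov((Q-m).T));a=V[:,1]
    pr=(Q-m)@a
    return len(Q),m,m+a*(pr.min()+pr.max())/2,np.degrees(np.arctan2(a[1],a[0]))%180,pr.max()-pr.min()
E
python3 - <<'E'
from h import *
for cam in("top","scene"):
    img=cv2.imread(f"pics/{cam}0.png")[:,:,::-1].copy();d=np.load(f"pics/{cam}0.npy")
    P=cloud(cam,d)
    g=back("top",[242,188],.036)[0,:2]
    print(cam,wing(img,cam,g,.045 if cam=="top" else .042))
    # plate grey : height 6..10mm region around
    h=cv2.cvtColor(img,cv2.COLOR_RGB2HSV)
    dist=np.hypot(P[...,0]-g[0]+.07,P[...,1]-g[1])
    print("desk z",np.median(P[...,2][(dist<.3)&(dist>.2)]))
    m=(h[...,2]<125)&(h[...,1]<40)&(P[...,2]>.003)&(P[...,2]<.014)&(dist<.2)
    Q=P[m][:,:2].astype(np.float32); print(len(Q),cv2.minAreaRect(Q))
    # wing pts height
    b=(h[...,0]>100)&(h[...,0]<130)&(h[...,1]>110)&(np.hypot(P[...,0]-g[0],P[...,1]-g[1])<.06)
    print("wing z",np.percentile(P[b][:,2],[5,50,90]))
    # tall stuff: upright/lip 0.066-0.07
    m=(abs(P[...,2]-.068)<.006)&(dist<.13)
    Q=P[m][:,:2].astype(np.float32); print("tall",len(Q),cv2.minAreaRect(Q))
    m=(abs(P[...,2]-.082)<.012)&(dist<.22)&(P[...,2]>.076)
    n,l,s,c=cv2.connectedComponentsWithStats(m.astype(np.uint8))
    for k in range(1,n):
        if s[k,4]>15: print("jar",s[k,4],P[l==k].mean(0))
E
```

```text
top (59, array([0.59704882, 0.0165305 ]), array([0.59714008, 0.01623096]), np.float64(106.94453502792709), np.float64(0.08032467755072246))
desk z 0.00029483529940523164
1058 ((0.5609322786331177, 0.008552007377147675), (0.3252030313014984, 0.14235545694828033), 13.323617935180664)
wing z [0.04369713 0.04983054 0.05481997]
tall 357 ((0.4988138675689697, -0.009602747857570648), (0.15833210945129395, 0.09849835187196732), 17.4318790435791)
jar 103 [0.720535   0.02858911 0.08151798]
jar 114 [ 4.34586248e-01 -3.24511738e-04  8.83944730e-02]
scene (139, array([0.59880779, 0.01545481]), array([0.59761242, 0.01804938]), np.float64(114.73644830921832), np.float64(0.10167481142961626))
desk z 0.00189004639287233
765 ((0.5558174848556519, 0.017125576734542847), (0.3264227509498596, 0.1679917275905609), 11.668672561645508)
wing z [0.03062292 0.04805597 0.05270804]
tall 346 ((0.5094848871231079, 0.011047422885894775), (0.0974787026643753, 0.16734036803245544), 77.89201354980469)
jar 104 [ 0.43977859 -0.00240013  0.08904016]
jar 127 [0.72372106 0.02735311 0.08352942]
```

```bash
python3 - <<'E'
from h import *
uv=np.array([[270,172],[434,137],[510,437],[345,480]])/4.5+[160,140]-.4
C=back("top",uv,.008)[:,:2];print(C)
ang=lambda v:np.degrees(np.arctan2(v[1],v[0]))
print(ang(C[0]-C[3]),ang(C[1]-C[2]),ang(C[0]-C[1])-90,ang(C[3]-C[2])-90, np.linalg.norm(C[0]-C[3]),np.linalg.norm(C[0]-C[1]))
y=np.radians(13.3);R=np.array([[np.cos(y),-np.sin(y)],[np.sin(y),np.cos(y)]])
print("stud from plate",C.mean(0)+R@[.07,0])
hub=np.array([[368,214]])/4.5+[160,140]-.4
print("hub",back("top",hub,.049))
d=np.load("pics/top0.npy");P=cloud("top",d)
s=np.array([.597,.0165])
L=(P[...,:2]-s)@R
for z0,z1 in((.060,.072),):
    m=(P[...,2]>z0)&(P[...,2]<z1)&(abs(L[...,0])<.12)&(abs(L[...,1])<.08)
    print(m.sum(),np.round(L[m].min(0)*1e3),np.round(L[m].max(0)*1e3), np.round(np.c_[L[m]*1e3,P[m][:,2:]*1e3])[::6].tolist())
for nm,J in(("b",[.7205,.0285]),("a",[.437,-.001])): print(nm,(np.array(J)-s)@R)
E
```

```text
[[ 0.6403819   0.09719496]
 [ 0.66879419 -0.03877772]
 [ 0.41982053 -0.09680779]
 [ 0.38655691  0.03693393]]
13.355432623981066 13.120100170435652 11.802468208397542 13.966948425918034 0.2608802794128801 0.13890942704469447
stud from plate [0.5970109  0.01573933]
hub [[0.59679175 0.01645022 0.049     ]]
352 [-102.  -49.] [109.  50.] [[109.0, -33.0, 71.0], [-3.0, -2.0, 62.0], [-27.0, -21.0, 69.0], [-26.0, -3.0, 64.0], [-27.0, 8.0, 66.0], [-34.0, -16.0, 70.0], [-31.0, 9.0, 68.0], [-37.0, -15.0, 70.0], [-31.0, 24.0, 66.0], [-36.0, -1.0, 65.0], [-48.0, -46.0, 66.0], [-40.0, 4.0, 71.0], [-46.0, -20.0, 71.0], [-52.0, -49.0, 63.0], [-43.0, 5.0, 69.0], [-50.0, -23.0, 68.0], [-42.0, 23.0, 65.0], [-50.0, -8.0, 68.0], [-48.0, 17.0, 69.0], [-58.0, -28.0, 65.0], [-52.0, 10.0, 61.0], [-61.0, -24.0, 69.0], [-49.0, 39.0, 65.0], [-58.0, 4.0, 66.0], [-64.0, -20.0, 67.0], [-52.0, 40.0, 62.0], [-62.0, 2.0, 66.0], [-69.0, -22.0, 70.0], [-61.0, 20.0, 66.0], [-67.0, -1.0, 71.0], [-74.0, -28.0, 69.0], [-67.0, 14.0, 70.0], [-72.0, -10.0, 66.0], [-66.0, 32.0, 69.0], [-70.0, 11.0, 64.0], [-77.0, -13.0, 72.0], [-68.0, 36.0, 67.0], [-75.0, 9.0, 66.0], [-80.0, -12.0, 65.0], [-86.0, -32.0, 69.0], [-76.0, 20.0, 69.0], [-82.0, -4.0, 63.0], [-87.0, -25.0, 64.0], [-79.0, 24.0, 66.0], [-84.0, 4.0, 71.0], [-89.0, -17.0, 66.0], [-82.0, 29.0, 71.0], [-86.0, 8.0, 65.0], [-92.0, -13.0, 72.0], [-96.0, -34.0, 64.0], [-87.0, 19.0, 64.0], [-93.0, -1.0, 69.0], [-99.0, -29.0, 66.0], [-93.0, 13.0, 71.0], [-97.0, -8.0, 63.0], [-93.0, 28.0, 71.0], [-98.0, 7.0, 67.0], [-95.0, 32.0, 62.0], [-100.0, 8.0, 61.0]]
b [ 0.12294819 -0.016733  ]
a [-0.15973449  0.01977733]
```

Mount yaw is 13.3° and the stud is at (0.597, 0.016). The wing line sits 3.6° counter-clockwise of tight, so the nut is at about -6.35 rad. The wing-top height (~49 mm) agrees. I'll close the jaws into one fingertip and align the yaw to the mount.

Call:
{"name": "servo_tool", "arguments": {
  "commands": [0,0,0,0,0,5.55,0,0,0,0,0,5.55,0,0,0,0,0,0],
  "jaw": 0,
  "newtons": 10
}}

```text
time_s: 0.6
tool_pos: [0.2684, -0.592, 0.1841]
tool_rot: [-180.0, 0.0, 13.3]
force: [0.0, -0.4, 0.1]
grip_width: 0.0708
```

```bash
cat >> h.py <<'E'
S=np.array([.597,.0162]);Y=np.radians(13.3)
RM=np.array([[np.cos(Y),-np.sin(Y)],[np.sin(Y),np.cos(Y)]])
def local():
    o=monitor.get_obs();p=o["tool_pos"]
    return np.r_[(p[:2]-S)@RM,p[2]]*1e3,o
HX,HY=9.5,15
def fc(th,r,lead=0):
    t=np.radians(th);u=np.array([np.cos(t),np.sin(t)]);n=np.array([-u[1],u[0]])
    d=4+HX*abs(n[0])+HY*abs(n[1])-lead
    return u*r+n*d
E
python3 - <<'E'
from h import *
l,o=local();print(o["time_s"],l,o["tool_rot"],o["grip_width"],o["force"])
print("to entry tool:",-19-l[0],-(50-l[1]))
p=None
for th in range(90,-115,-10):
    r=np.interp(th,[50,90],[36,49]);q=fc(th,r)
    print(th,np.round(q,1), None if p is None else np.round([q[0]-p[0],p[1]-q[1]],1));p=q
E
```

```text
0.6 [-459.68522608 -516.25629531  184.09338068] [-1.79996783e+02  1.07453806e-02  1.32798322e+01] 0.07082694805179436 [ 0.00900011 -0.39045537  0.11073487]
to entry tool: 440.6852260836585 -566.2562953093205
90 [-13.5  49. ] None
80 [-7.8 47.8] [5.7 1.2]
70 [-2.4 46.1] [5.3 1.7]
60 [ 2.5 43.9] [5.  2.3]
50 [ 7.1 41. ] [4.6 2.8]
40 [13.7 39.7] [6.6 1.3]
30 [20.3 36.8] [6.6 2.9]
20 [26.5 32.4] [6.2 4.5]
10 [31.9 26.4] [5.4 6. ]
0 [36. 19.] [4.1 7.4]
-10 [39.  13.9] [3.  5.1]
-20 [41.1  7.7] [2.1 6.1]
-30 [42.   0.8] [0.9 6.9]
-40 [41.5 -6.6] [-0.6  7.4]
-50 [ 39.2 -14.1] [-2.3  7.5]
-60 [ 35.1 -21.3] [-4.1  7.2]
-70 [ 29.3 -27.7] [-5.8  6.3]
-80 [ 22.  -32.7] [-7.3  5. ]
-90 [ 13.5 -36. ] [-8.5  3.3]
-100 [  9.5 -38.2] [-4.   2.2]
-110 [  4.7 -40. ] [-4.8  1.8]
```

Call:
{"name": "servo_tool", "arguments": {
  "commands": [22,-28.3,0,0,0,0,22,-28.3,0,0,0,0,22,-28.3,0,0,0,0,22,-28.3,0,0,0,0,22,-28.3,0,0,0,0,22,-28.3,0,0,0,0,22,-28.3,0,0,0,0,22,-28.3,0,0,0,0,22,-28.3,0,0,0,0,22,-28.3,0,0,0,0]
}}

```text
time_s: 1.6
tool_pos: [0.4179, -0.2646, 0.1844]
tool_rot: [180.0, -0.0, 13.4]
force: [0.7, 0.2, -0.2]
grip_width: 0.0012
```

Call:
{"name": "servo_tool", "arguments": {
  "commands": [22,-28.3,0,0,0,0,22,-28.3,0,0,0,0,22,-28.3,0,0,0,0,22,-28.3,0,0,0,0,22,-28.3,0,0,0,0,22,-28.3,0,0,0,0,22,-28.3,0,0,0,0,22,-28.3,0,0,0,0,22,-28.3,0,0,0,0,0,0,0,0,0,0]
}}

```text
time_s: 2.6
tool_pos: [0.5525, 0.0341, 0.1844]
tool_rot: [-179.8, -0.1, 13.9]
force: [-0.2, 0.3, 0.1]
grip_width: 0.0008
```

```bash
python3 - <<'E'
from h import *
l,o=local();print(o["time_s"],l,o["tool_rot"],o["grip_width"],o["force"],o["qpos"])
print("to entry tool:",-19-l[0],-(50-l[1]))
p,d=read_camera("top");cv2.imwrite("pics/t3.png",cv2.resize(p[140:270,160:330,::-1],None,fx=4.5,fy=4.5))
E
```

```text
2.6 [-39.15753561  27.68446413 184.38295871] [-1.79804257e+02 -1.19424425e-01  1.39272419e+01] 0.0008082632477434458 [-0.22108351  0.25465849  0.09545485] [ 25.77159719   9.02229887 -35.17279862  96.08094559   5.12008057
  76.47322728 -86.33008964]
to entry tool: 20.15753561457762 -22.31553586825092
```

View pics/t3.png

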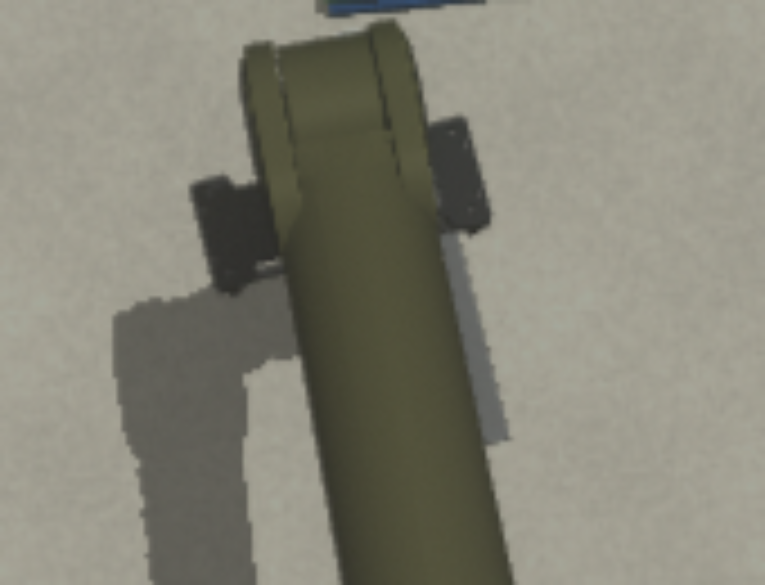

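The arm hides the nut from the top camera, so I'll use the scene camera while working. The tool lagged at the end of the move, so I'll let it settle.

Call:
{"name": "servo_tool", "arguments": {
  "commands": [0,0,0,0,0,0,0,0,0,0,0,0,0,0,0,0,0,0]
}}

```text
time_s: 2.95
tool_pos: [0.5514, 0.0259, 0.1841]
tool_rot: [180.0, 0.0, 13.2]
force: [0.2, -0.8, 0.1]
grip_width: 0.0002
```

```bash
python3 - <<'E'
from h import *
l,o=local();print(o["time_s"],l,o["tool_rot"])
print("to entry tool:",-19-l[0],-(50-l[1]))
E
```

```text
2.95 [-42.15336349  19.95565089 184.13946935] [1.79958611e+02 1.20486028e-02 1.31930147e+01]
to entry tool: 23.153363489486935 -30.04434910851212
```

Call:
{"name": "servo_tool", "arguments": {
  "commands": [11.5,-15,0,0,0,0,11.5,-15,0,0,0,0,0,0,30,0,0,0,0,0,30,0,0,0,0,0,25,0,0,0,0,0,0,0,0,0,0,0,0,0,0,0,0,0,0,0,0,0]
}}

```text
time_s: 3.75
tool_pos: [0.5683, 0.0618, 0.101]
tool_rot: [180.0, -0.2, 13.3]
force: [0.2, -0.2, 0.3]
grip_width: 0.0006
```

```bash
python3 - <<'E'
from h import *
l,o=local();print(o["time_s"],l,o["tool_rot"],o["force"])
p,d=read_camera("scene");cv2.imwrite("pics/s3.png",cv2.resize(p[150:250,190:320,::-1],None,fx=5.8,fy=5.8,interpolation=cv2.INTER_CUBIC))
E
```

```text
3.75 [-17.40156524  50.9250106  100.9579332 ] [ 1.79962595e+02 -1.57236887e-01  1.32620892e+01] [ 0.21117116 -0.16354851  0.28739283]
```

View pics/s3.png

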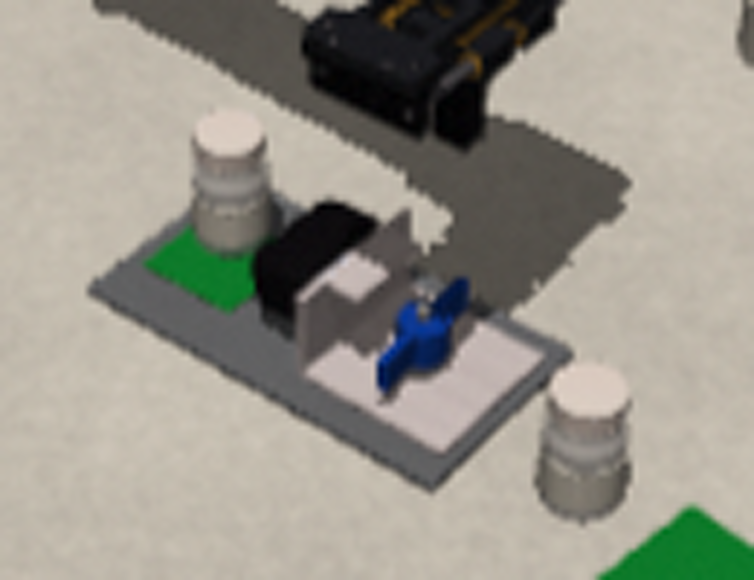

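The fingertip is above and just outside the +y wing, which shows at about (455,295) in the crop. Lip and reader are clear. I'll descend behind the wing.

Call:
{"name": "servo_tool", "arguments": {
  "commands": [-1.5,0,15,0,0,0,0,0,15,0,0,0,0,0,15,0,0,0,0,0,12,0,0,0,0,0,12,0,0,0,0,0,0,0,0,0,0,0,0,0,0,0,0,0,0,0,0,0]
}}

```text
time_s: 4.6
tool_pos: [0.5663, 0.0618, 0.0307]
tool_rot: [180.0, -0.1, 13.3]
force: [-0.1, -0.9, 0.7]
grip_width: 0.0004
```

```bash
python3 - <<'E'
from h import *
l,o=local();print(o["time_s"],l,o["tool_rot"],o["force"])
p,d=read_camera("scene");cv2.imwrite("pics/s4.png",cv2.resize(p[150:250,190:320,::-1],None,fx=5.8,fy=5.8,interpolation=cv2.INTER_CUBIC))
E
```

```text
4.6 [-19.43743408  51.40927176  30.7408347 ] [ 1.79988687e+02 -6.70517483e-02  1.33014554e+01] [-0.13503838 -0.94795357  0.69153415]
```

View pics/s4.png

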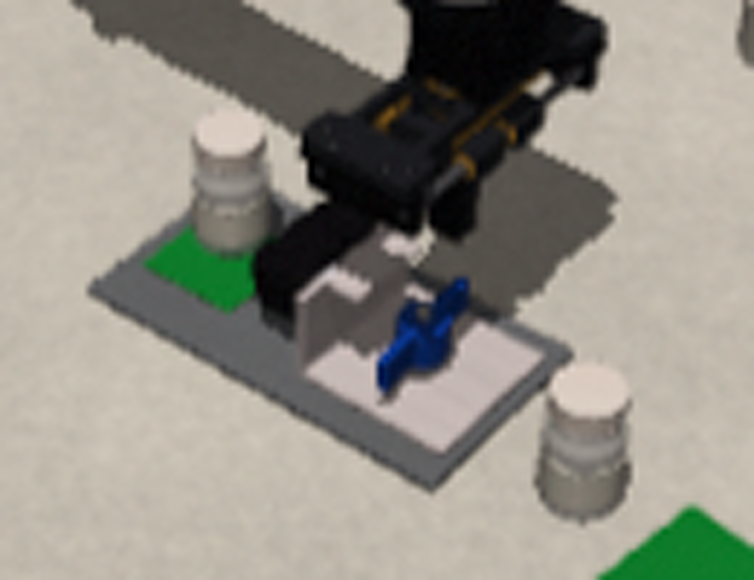

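```bash
python3 - <<'E'
from h import *
i=camera_info("scene")
def pr(X):
    c=i["R"]@np.array(X)+i["t"];q=i["camera_matrix"]@c;return (q[:2]/q[2]-[190,150])*5.8
o=monitor.get_obs();print("tcp",pr(o["tool_pos"]))
def w(x,y,z): return np.r_[S+RM@np.array([x,y])/1e3,z/1e3]
print("wing tip +y top",pr(w(-2.7,44,49)),"-y",pr(w(2.7,-44,49)),"hub top",pr(w(0,0,49)),"plate corner far +y",pr(w(60,70,8)), "far -y",pr(w(60,-70,8)))
p,d=read_camera("scene");P=cloud("scene",d)
m=(P[...,2]<.1)&(P[...,2]>.02)
L=(P[...,:2]-S)@RM*1e3
for (u,v) in[(455,230),(450,215),(460,200),(440,200),(455,290),(400,210),(350,170),(420,185)]:
    a,b=int(u/5.8+190),int(v/5.8+150);print(u,v,L[b,a],P[b,a,2])
E
```

```text
tcp [443.84912779 283.39039284]
wing tip +y top [460.38803979 278.95013498] -y [374.54892275 364.80731117] hub top [418.31079056 321.03623658] plate corner far +y [569.74345864 352.94838766] far -y [425.95825305 488.99389189]
455 230 [-10.1569079   43.89112974] 0.08550965119146553
450 215 [-15.2164707   44.77964834] 0.09093096159776239
460 200 [-7.55543436 44.43232416] 0.10826334166162949
440 200 [-20.17862702  39.54645114] 0.10473304152755153
455 290 [ 0.84641591 31.29493193] 0.0513168376637037
400 210 [  3.56233611 -30.95110332] 0.15532442493083035
350 170 [-20.45295061 -40.89244781] 0.17720723233421826
420 185 [ 19.52185354 -32.92364845] 0.185082504171536
```

```bash
python3 - <<'E'
from h import *
p,d=read_camera("scene")
c=p[175:220,240:290,::-1];cv2.imwrite("pics/s5.png",cv2.resize(c,None,fx=13,fy=13,interpolation=cv2.INTER_NEAREST))
P=cloud("scene",d)
print(np.round(P[180:208,258:274,2]*1e3).astype(int))
E
```

```text
[[ 184  185  183  185  186  184  179  125  160  159  156  157  152  154
   151  148]
 [ 185  184  184  186  179  181  177  159  158  158  156  120  146  148
   148   -1]
 [ 182  185  183  183  177  174  158  161  156  156  117  117  114  105
   102   -3]
 [ 177  183  180  177  176  156  161  159  155  111  113  118  108  100
   103   -2]
 [ 172  176  172  177  170  158  156  101  104  107  110  109  101   95
     1    4]
 [ 168  171  174  169  167  155   91   99  100  103  106  103   95   97
     0    3]
 [ 158  167  169  165  164    2   91   94   92   97   97   99   92   92
    -1    6]
 [ 156  156  158  160  154    6   86   85   86   90   92   99   84   83
     1    3]
 [ 149  154  156  155  150    4   80   82   80   88   92   89   81   80
     3   -2]
 [ 144  147  151  151  150    5   73   76   81   80   86   83   75   78
    -1    6]
 [  74  144  150  147  142   11    4   77   77   80   79   80   75    1
     4    6]
 [  74   75   72  142    2    0    5    4    7   73   82   74    0   -4
     1   -1]
 [  73   76   74   71   71    4    2    4    2    6    5    2    0   -1
     3  
[... 580 characters left out ...]
7    0
     1    4]
 [  19   14   13   16   16   14   11   13   12   52   53   50   42    2
     1    1]
 [  18   20   19   17   15   15   15   12   50   54   51   42   40   13
     4    0]
 [  16   16   12   52   63   64   51   52   52   47   42   40   37    8
    10    7]
 [  15   51   50   50   59   61   58   53   54   44   42   30   27   12
     9    7]
 [  17   49   51   53   60   59   51   53   52   53   38   30   18   10
     9   15]
 [  46   54   50   52   50   55   48   52   57   51   32   17 1008   14
    15   12]
 [  46   52   50   49   53   50   51   52   49   48   17   13   14   14
    14   16]
 [  36   50   54   50   51   48   51   52   52   45   16   17   18 1008
    19   14]]
```

View pics/s5.png

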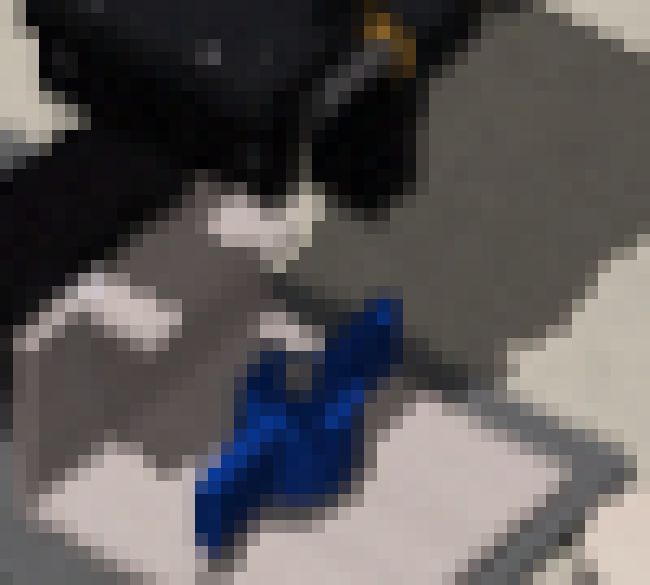

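The rendered finger ends about 45 mm higher than the reported TCP, which disagrees with what I expected. I'll check the first picture for the same offset.

```bash
python3 - <<'E'
from h import *
im=cv2.imread("pics/scene0.png");d=np.load("pics/scene0.npy");P=cloud("scene",d)
i=camera_info("scene")
X=np.array([.268,-.592,.184]);c=i["R"]@X+i["t"];q=i["camera_matrix"]@c;print(q[:2]/q[2])
cv2.imwrite("pics/s6.png",cv2.resize(im[110:210,0:70],None,fx=8,fy=5.9 and 8,interpolation=cv2.INTER_NEAREST)[:600])
near=(np.hypot(P[...,0]-.268,P[...,1]+.592)<.1)&(P[...,2]>.1)&(P[...,2]<.4)
v,u=np.nonzero(near);z=P[near][:,2]
k=np.argsort(z)[:25];print([(u[j],v[j],*np.round(P[v[j],u[j]],3)) for j in k])
dt=np.load("pics/top0.npy");T=cloud("top",dt)
near=(np.hypot(T[...,0]-.268,T[...,1]+.592)<.1)&(T[...,2]>.1)&(T[...,2]<.5);print(np.percentile(T[near][:,2],[0,5,50,95]) if near.any() else 0)
E
```

```text
[ 26.39246598 197.22171539]
[(np.int64(40), np.int64(177), np.float64(0.251), np.float64(-0.537), np.float64(0.22)), (np.int64(34), np.int64(177), np.float64(0.246), np.float64(-0.551), np.float64(0.224)), (np.int64(9), np.int64(198), np.float64(0.297), np.float64(-0.633), np.float64(0.224)), (np.int64(37), np.int64(178), np.float64(0.256), np.float64(-0.546), np.float64(0.224)), (np.int64(10), np.int64(197), np.float64(0.294), np.float64(-0.63), np.float64(0.224)), (np.int64(11), np.int64(197), np.float64(0.296), np.float64(-0.628), np.float64(0.224)), (np.int64(8), np.int64(197), np.float64(0.291), np.float64(-0.634), np.float64(0.225)), (np.int64(38), np.int64(178), np.float64(0.258), np.float64(-0.544), np.float64(0.225)), (np.int64(10), np.int64(198), np.float64(0.3), np.float64(-0.631), np.float64(0.226)), (np.int64(7), np.int64(197), np.float64(0.291), np.float64(-0.636), np.float64(0.226)), (np.int64(35), np.int64(177), np.float64(0.25), np.float64(-0.549), np.float64(0.226)), (np.int64(39), np.int64(177), np.float64(0.257), np.float64(-0.54), np.float64(0.226)), (np.int64(5)
[... 483 characters left out ...]
loat64(-0.55), np.float64(0.228)), (np.int64(7), np.int64(196), np.float64(0.291), np.float64(-0.635), np.float64(0.229)), (np.int64(39), np.int64(176), np.float64(0.256), np.float64(-0.539), np.float64(0.229)), (np.int64(4), np.int64(195), np.float64(0.282), np.float64(-0.641), np.float64(0.229)), (np.int64(37), np.int64(177), np.float64(0.258), np.float64(-0.545), np.float64(0.229)), (np.int64(10), np.int64(196), np.float64(0.296), np.float64(-0.629), np.float64(0.229)), (np.int64(5), np.int64(195), np.float64(0.284), np.float64(-0.638), np.float64(0.229)), (np.int64(11), np.int64(196), np.float64(0.298), np.float64(-0.627), np.float64(0.229))]
[0.2243044  0.30750518 0.33742388 0.47863904]
```

View pics/s6.png

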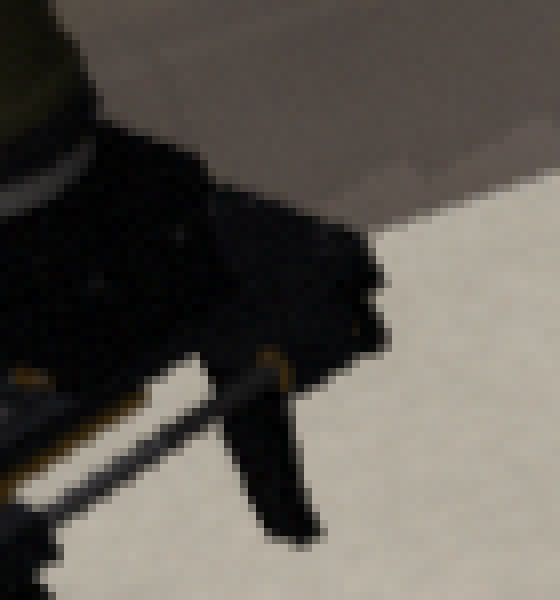

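The same 40–45 mm gap was there at the start, so it is constant. A gentle push will show by contact which height is right.

Call:
{"name": "servo_tool", "arguments": {
  "commands": [3,1,0,0,0,0,3,1,0,0,0,0,3,1,0,0,0,0,3,1,0,0,0,0,4,1,0,0,0,0,4,1,0,0,0,0,0,0,0,0,0,0]
}}

```text
time_s: 5.45
tool_pos: [0.5871, 0.0603, 0.0301]
tool_rot: [-180.0, -0.0, 13.3]
force: [0.1, 0.4, 0.3]
grip_width: 0.0003
```

```bash
cat > look.py <<'E'
from h import *
import sys
l,o=local();print(o["time_s"],l,o["tool_rot"],o["force"],o["wrist_torque"])
p,d=read_camera("scene");np.save(sys.argv[1]+".npy",d)
print(wing(p,"scene",S,.043))
cv2.imwrite(f"pics/{sys.argv[1]}.png",cv2.resize(p[150:250,190:320,::-1],None,fx=5.8,fy=5.8,interpolation=cv2.INTER_CUBIC))
E
python3 look.py s7
```

```text
5.45 [ 0.52586003 45.24007474 30.10947867] [-1.79992237e+02 -2.14187067e-02  1.32869487e+01] [0.07857577 0.40242133 0.29283628] [ 0.00722392 -0.00351803 -0.00785425]
(142, array([0.59942664, 0.01581248]), array([0.59871493, 0.01748224]), np.float64(113.0854540117814), np.float64(0.10170711026701751))
```

View pics/s7.png

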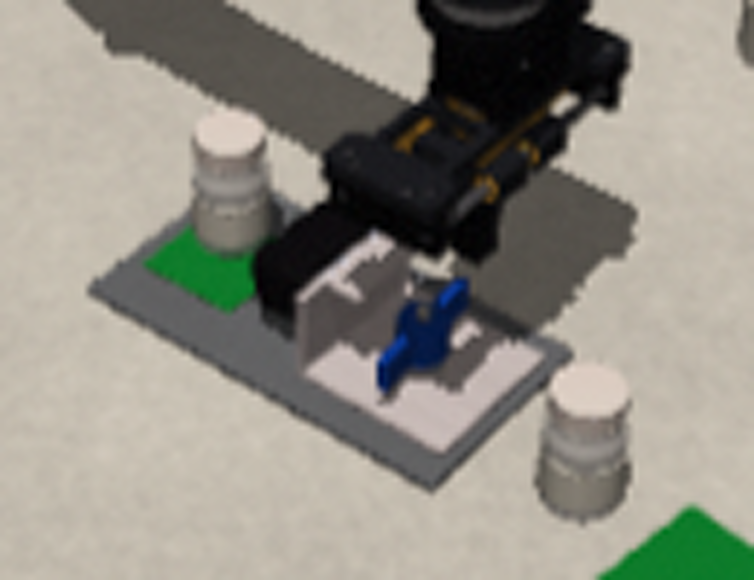

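The wing did not move although the reported TCP passed right through it, so the true fingertip is about 43 mm above the reported one, as the picture says. I'll measure the fingertip itself from depth.

```bash
python3 - <<'E'
from h import *
d=np.load("s7.npy");P=cloud("scene",d);L=(P[...,:2]-S)@RM*1e3;Z=P[...,2]*1e3
l=[0.5,45.2]
m=(abs(L[...,0]-l[0])<45)&(abs(L[...,1]-l[1])<45)&(Z>62)&(Z<140)
for a in range(60,140,8):
    k=m&(Z>=a)&(Z<a+8)
    if k.any():print(a,k.sum(),"x",np.percentile(L[k][:,0],[3,50,97]).round(),"y",np.percentile(L[k][:,1],[3,50,97]).round(),Z[k].min().round())
E
```

```text
60 1 x [-30. -30. -30.] y [21. 21. 21.] 68.0
68 44 x [-44. -30.  10.] y [ 1. 14. 55.] 69.0
76 17 x [-16.   2.  12.] y [25. 39. 56.] 76.0
84 17 x [-9.  6. 12.] y [37. 41. 52.] 84.0
92 10 x [-0. 10. 13.] y [36. 40. 53.] 92.0
100 10 x [ 4. 11. 12.] y [35. 38. 56.] 101.0
108 5 x [ 6. 11. 13.] y [33. 33. 40.] 110.0
116 2 x [12. 12. 13.] y [34. 36. 38.] 117.0
124 1 x [4. 4. 4.] y [28. 28. 28.] 125.0
132 1 x [11. 11. 11.] y [18. 18. 18.] 139.0
```

Horizontally the finger agrees with the reading; only the height is off, with the true tip at about z 73. I'll back off behind the wing and go 43 mm lower.

Call:
{"name": "servo_tool", "arguments": {
  "commands": [-10,-3,0,0,0,0,-9.5,-3,0,0,0,0,0,0,0,0,0,0,0,0,8,0,0,0,0,0,8,0,0,0,0,0,8,0,0,0,0,0,0,0,0,0,0,0,0,0,0,0]
}}

```text
time_s: 6.3
tool_pos: [0.5658, 0.0617, 0.0055]
tool_rot: [-180.0, 0.1, 13.3]
force: [0.5, 0.4, 0.8]
grip_width: 0.0004
```

Call:
{"name": "servo_tool", "arguments": {
  "commands": [0,0,6,0,0,0,0,0,6,0,0,0,0,0,6,0,0,0,0,0,0,0,0,0,0,0,0,0,0,0]
}}

```text
time_s: 6.8
tool_pos: [0.5659, 0.0617, -0.0121]
tool_rot: [-180.0, 0.0, 13.3]
force: [0.3, 0.3, 0.2]
grip_width: 0.0007
```

```bash
python3 look.py s8
```

```text
6.8 [-19.79530241  51.43906802 -12.13874118] [-1.79994298e+02  2.92190183e-02  1.32991557e+01] [0.2918243  0.28054869 0.22396212] [ 0.02878416 -0.00401122  0.04155397]
(143, array([0.59957625, 0.01573856]), array([0.59882497, 0.01752802]), np.float64(112.77422351952576), np.float64(0.10172357575901227))
```

View pics/s8.png

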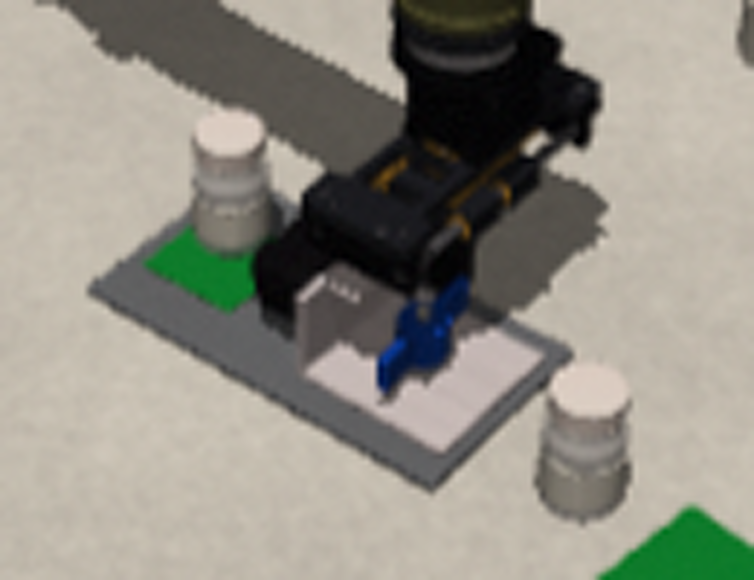

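The finger is now behind the +y wing. I'll push a first short part of the stroke.

Call:
{"name": "servo_tool", "arguments": {
  "commands": [3.2,1.2,0,0,0,0,3.1,1.2,0,0,0,0,5.7,1.2,0,0,0,0,5.3,1.7,0,0,0,0,5,2.3,0,0,0,0,0,0,0,0,0,0,0,0,0,0,0,0]
}}

```text
time_s: 7.55
tool_pos: [0.5904, 0.0588, -0.0117]
tool_rot: [180.0, -0.1, 13.3]
force: [0.0, 0.5, 0.3]
grip_width: 0.0006
```

```bash
python3 look.py s9
```

```text
7.55 [  3.42439475  43.00747127 -11.72329075] [ 1.79954315e+02 -6.19148631e-02  1.32770860e+01] [0.01743012 0.47478941 0.33076184] [-0.00201411  0.02729617  0.00541155]
(171, array([0.60067133, 0.0154253 ]), array([0.60112487, 0.01785415]), np.float64(79.42280466194084), np.float64(0.09384941927730767))
```

View pics/s9.png

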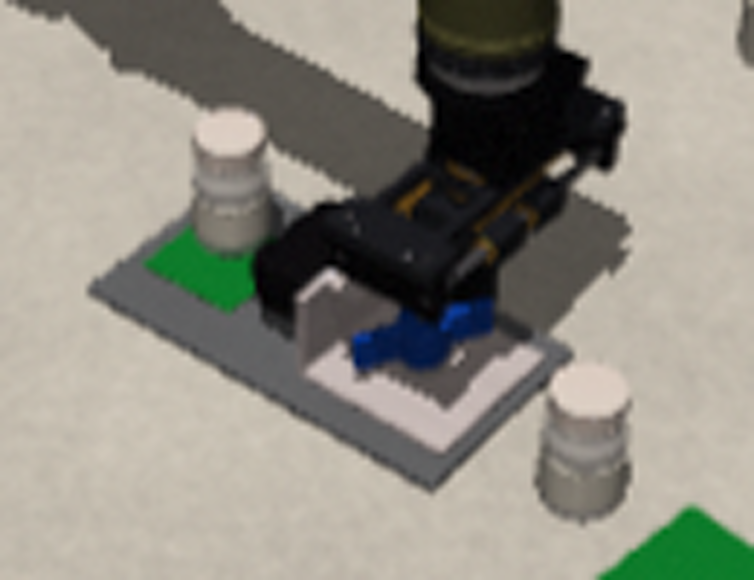

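The wing turned clockwise to about 60–65° in the mount frame, so contact works. I'll carry on round to the +x side and then to -y.

Call:
{"name": "servo_tool", "arguments": {
  "commands": [4,2,0,0,0,0,6.6,1.3,0,0,0,0,6.6,2.9,0,0,0,0,6.2,4.5,0,0,0,0,5.4,6,0,0,0,0,4.1,7.4,0,0,0,0,3,5.1,0,0,0,0,2.1,6.1,0,0,0,0,0,0,0,0,0,0,0,0,0,0,0,0]
}}

```text
time_s: 8.6
tool_pos: [0.6353, 0.033, -0.0117]
tool_rot: [179.9, -0.1, 13.3]
force: [0.6, -0.0, -0.7]
grip_width: 0.0008
```

```bash
python3 look.py s10
```

```text
8.6 [ 41.0935213    7.51568502 -11.70608519] [ 1.79941226e+02 -5.45811208e-02  1.32676401e+01] [ 0.57546977 -0.00429332 -0.67092556] [0.03692702 0.07178964 0.0074016 ]
(13, array([0.63974814, 0.01642455]), array([0.6404961 , 0.01575492]), np.float64(138.162469209708), np.float64(0.02826684187604002))
```

View pics/s10.png

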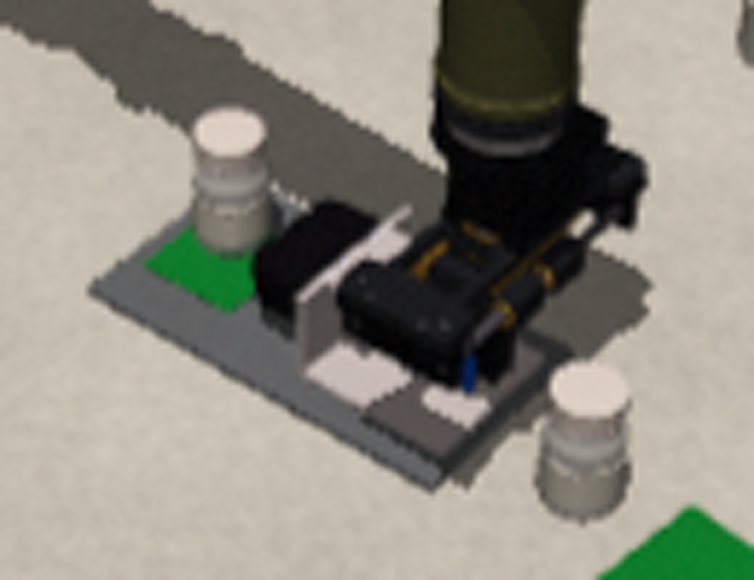

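The wing tip at about (468,370) is ahead of the finger, pushed to about -15°, with the jar clear. I'll carry on to past -y.

Call:
{"name": "servo_tool", "arguments": {
  "commands": [0.9,6.9,0,0,0,0,-0.6,7.4,0,0,0,0,-2.3,7.5,0,0,0,0,-4.1,7.2,0,0,0,0,-5.8,6.3,0,0,0,0,-7.3,5,0,0,0,0,-8.5,3.3,0,0,0,0,-4,2.2,0,0,0,0,-4.8,1.8,0,0,0,0,0,0,0,0,0,0]
}}

```text
time_s: 9.65
tool_pos: [0.6096, -0.0221, -0.0117]
tool_rot: [179.9, 0.0, 13.3]
force: [0.3, -0.5, -0.2]
grip_width: 0.0002
```

Call:
{"name": "servo_tool", "arguments": {
  "commands": [-3,0,0,0,0,0,0,0,0,0,0,0,0,0,0,0,0,0]
}}

```text
time_s: 9.95
tool_pos: [0.607, -0.0219, -0.0119]
tool_rot: [180.0, 0.0, 13.3]
force: [-0.0, -0.8, -0.0]
grip_width: 0.0003
```

```bash
python3 look.py s11
```

```text
9.95 [  0.93312986 -39.40824382 -11.85980906] [1.79969379e+02 3.32757274e-02 1.32997122e+01] [-0.03441912 -0.80539341 -0.03125991] [-0.06372205 -0.15290202 -0.05415569]
(100, array([0.60890829, 0.0270539 ]), array([0.60893353, 0.02692074]), np.float64(100.73245951910647), np.float64(0.07193827948330311))
```

View pics/s11.png

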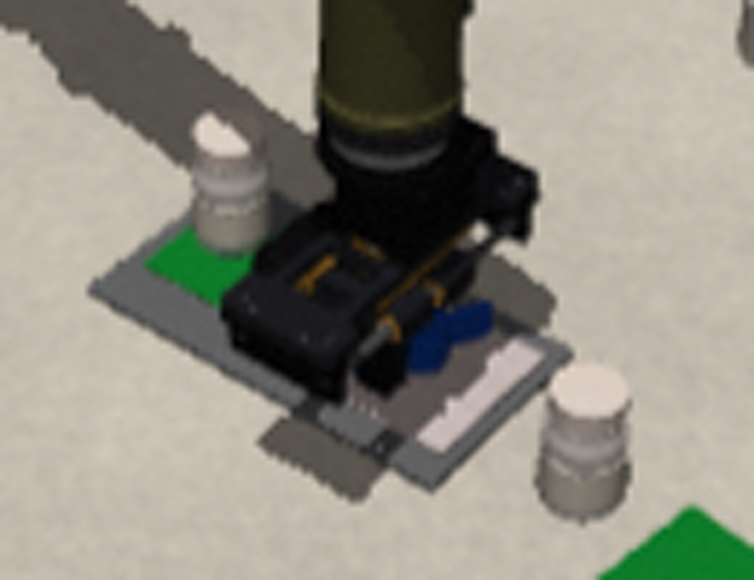

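The first stroke is done, with the other wing now at about 65–70° on the +y side. I'll back off, lift, cross over and go down behind that wing.

Call:
{"name": "servo_tool", "arguments": {
  "commands": [4,0,0,0,0,0,0,0,-20,0,0,0,0,0,-20,0,0,0,0,0,-15,0,0,0,-6,-30,0,0,0,0,-6,-30,0,0,0,0,-6.5,-30,0,0,0,0,0,0,0,0,0,0,0,0,0,0,0,0,0,0,0,0,0,0]
}}

```text
time_s: 11.0
tool_pos: [0.5727, 0.0612, 0.0431]
tool_rot: [180.0, 0.0, 13.2]
force: [-0.2, -0.0, 1.2]
grip_width: 0.0003
```

```bash
python3 look.py s12
```

```text
11.0 [-13.25369107  49.40455598  43.05714566] [1.79950659e+02 1.55389413e-02 1.32107260e+01] [-0.24345877 -0.0164249   1.18166865] [0.01065976 0.00142598 0.01309313]
(176, array([0.60248967, 0.01344659]), array([0.60274456, 0.01524467]), np.float64(81.93161373573436), np.float64(0.09396510729414151))
```

View pics/s12.png

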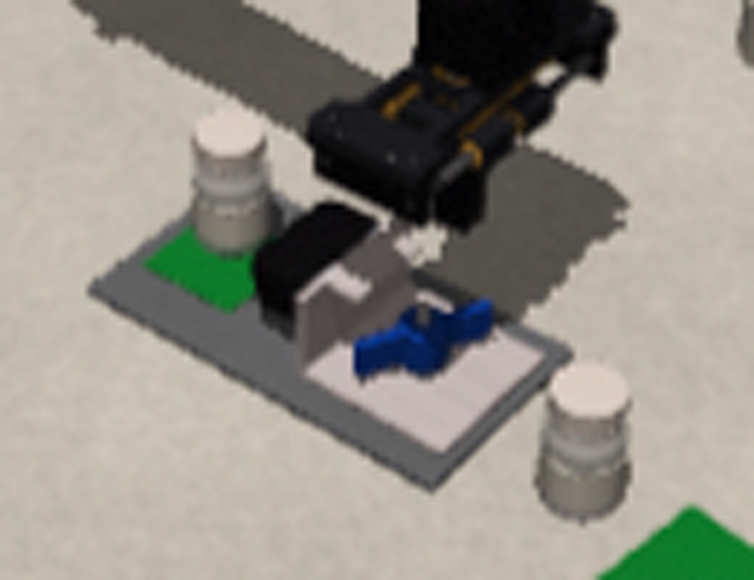

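The wing is at about 65°. I'll descend behind it, a little lower because the nut has sunk.

Call:
{"name": "servo_tool", "arguments": {
  "commands": [0,0,15,0,0,0,0,0,15,0,0,0,0,0,14,0,0,0,0,0,14,0,0,0,0,0,0,0,0,0,5.5,1.5,0,0,0,0,5.3,1.7,0,0,0,0,5,2.3,0,0,0,0,4.6,2.8,0,0,0,0,0,0,0,0,0,0]
}}

```text
time_s: 12.05
tool_pos: [0.5952, 0.0594, -0.0145]
tool_rot: [-180.0, -0.1, 13.3]
force: [0.1, 0.3, -0.0]
grip_width: 0.0007
```

```bash
python3 look.py s13
```

```text
12.05 [  8.14645723  42.4941834  -14.47115152] [-1.79989858e+02 -6.54149523e-02  1.32868953e+01] [ 0.11278435  0.30461695 -0.00437253] [ 0.03333167  0.05578763 -0.04617992]
(175, array([0.60338414, 0.01288782]), array([0.60384567, 0.01424564]), np.float64(71.22689032730108), np.float64(0.0903733724300808))
```

View pics/s13.png

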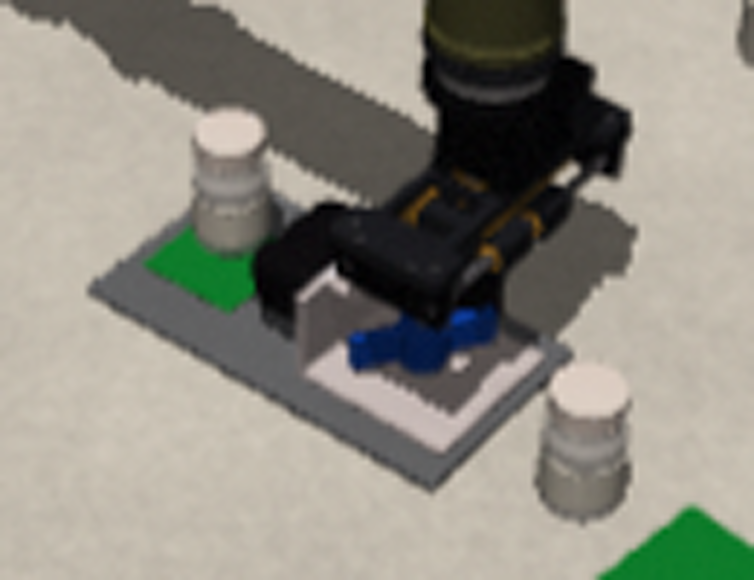

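The second wing is being pushed, so I'll continue the stroke.

Call:
{"name": "servo_tool", "arguments": {
  "commands": [5.6,2.8,0,0,0,0,6.6,2.9,0,0,0,0,6.2,4.5,0,0,0,0,5.4,6,0,0,0,0,4.1,7.4,0,0,0,0,3,5.1,0,0,0,0,2.1,6.1,0,0,0,0,0.9,6.9,0,0,0,0,-0.6,7.4,0,0,0,0,-2.3,7.5,0,0,0,0]
}}

```text
time_s: 13.1
tool_pos: [0.6379, 0.0111, -0.0147]
tool_rot: [-180.0, -0.1, 13.3]
force: [0.4, 1.6, 0.2]
grip_width: 0.0007
```

Call:
{"name": "servo_tool", "arguments": {
  "commands": [-4.1,7.2,0,0,0,0,-5.8,6.3,0,0,0,0,-7.3,5,0,0,0,0,0,0,0,0,0,0,0,0,0,0,0,0]
}}

```text
time_s: 13.6
tool_pos: [0.6244, -0.012, -0.0148]
tool_rot: [179.9, 0.0, 13.2]
force: [-0.4, 0.2, 0.3]
grip_width: 0.0006
```

```bash
python3 look.py s14
```

```text
13.6 [ 20.20554611 -33.80348022 -14.78255746] [1.79922916e+02 3.48402247e-02 1.32396829e+01] [-0.40175345  0.18012601  0.3312162 ] [ 0.04368992  0.01921072 -0.03599576]
None
```

View pics/s14.png

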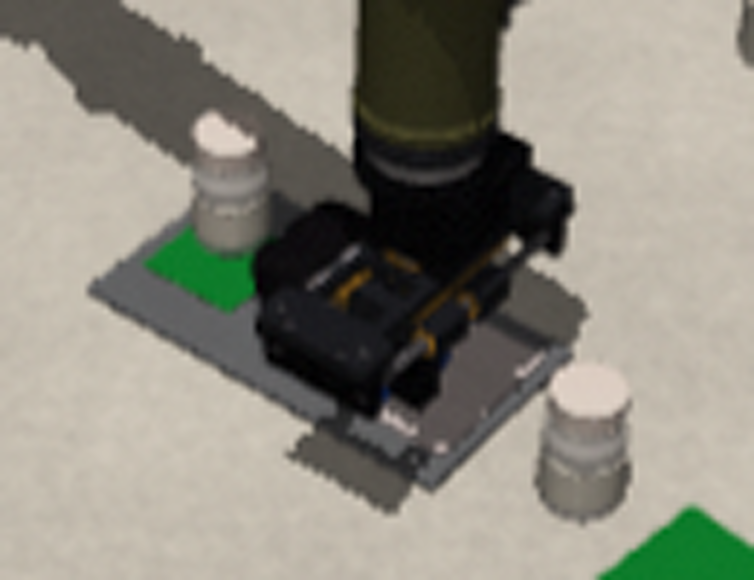

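Almost there. I'll press on in -x in small steps until the force shows the stop.

Call:
{"name": "servo_tool", "arguments": {
  "commands": [-3,0,0,0,0,0,-2,0,0,0,0,0,-1.5,0,0,0,0,0,0,0,0,0,0,0]
}}

```text
time_s: 14.05
tool_pos: [0.6197, -0.0122, -0.0145]
tool_rot: [180.0, -0.2, 13.3]
force: [4.6, -0.3, -1.4]
grip_width: 0.0
```

Call:
{"name": "servo_tool", "arguments": {
  "commands": [-1.5,0,0,0,0,0,0,0,0,0,0,0,0,0,0,0,0,0]
}}

```text
time_s: 14.35
tool_pos: [0.6196, -0.0122, -0.0144]
tool_rot: [180.0, -0.3, 13.3]
force: [7.4, 1.1, -3.1]
grip_width: 0.0005
```

Call:
{"name": "servo_tool", "arguments": {
  "commands": [-2,0,0,0,0,0,0,0,0,0,0,0,0,0,0,0,0,0]
}}

```text
time_s: 14.65
tool_pos: [0.6195, -0.0122, -0.0141]
tool_rot: [180.0, -0.5, 13.3]
force: [11.6, 1.2, -7.3]
grip_width: 0.0001
```

Call:
{"name": "servo_tool", "arguments": {
  "commands": [5,0,0,0,0,0,4,0,0,0,0,0,0,0,-30,0,0,0,0,0,-40,0,0,0,0,0,-40,0,0,0,0,0,-40,0,0,0,0,30,0,0,0,0,0,40,0,0,0,0,0,40,0,0,0,0,0,40,0,0,0,0]
}}

```text
time_s: 15.65
tool_pos: [0.6575, -0.1578, 0.1349]
tool_rot: [-180.0, 0.1, 13.3]
force: [0.1, -0.5, -0.0]
grip_width: 0.0003
```

Call:
{"name": "servo_tool", "arguments": {
  "commands": [0,40,0,0,0,0,0,40,0,0,0,0,0,40,0,0,0,0,0,40,0,0,0,0,0,0,0,0,0,0,0,0,0,0,0,0]
}}

```text
time_s: 16.25
tool_pos: [0.6939, -0.3133, 0.1337]
tool_rot: [-179.9, 0.1, 13.2]
force: [0.1, 0.6, 0.7]
grip_width: 0.0004
```

```bash
python3 look.py s15; python3 - <<'E'
from h import *
p,d=read_camera("top");cv2.imwrite("pics/t9.png",cv2.resize(p[140:270,160:330,::-1],None,fx=4.5,fy=4.5,interpolation=cv2.INTER_CUBIC))
w=wing(p,"top",S,.043);print(w,"mount angle",w and w[3]-13.3)
P=cloud("top",d)
g=S
for nm,q in (("b",[.7205,.0285]),("a",[.4346,-.0003])):
    m=(np.hypot(P[...,0]-q[0],P[...,1]-q[1])<.05)&(P[...,2]>.076)&(P[...,2]<.1);print(nm,m.sum(),P[m].mean(0))
E
```

```text
16.25 [  18.54041621 -342.93965094  133.73407482] [-1.79872586e+02  1.39325048e-01  1.31741711e+01] [0.13564984 0.5719342  0.72880045] [ 0.0833548  -0.01059871 -0.03512589]
(140, array([0.60411925, 0.01028662]), array([0.60401428, 0.01058484]), np.float64(109.39135175428699), np.float64(0.10079713934820393))
(57, array([0.59542856, 0.01561687]), array([0.59540909, 0.01570093]), np.float64(103.03719792489923), np.float64(0.0783897041406241)) mount angle 89.73719792489923
b 107 [0.72103316 0.02834057 0.08165769]
a 123 [ 4.34504998e-01 -3.07145536e-04  9.00671382e-02]
```

View pics/s15.png

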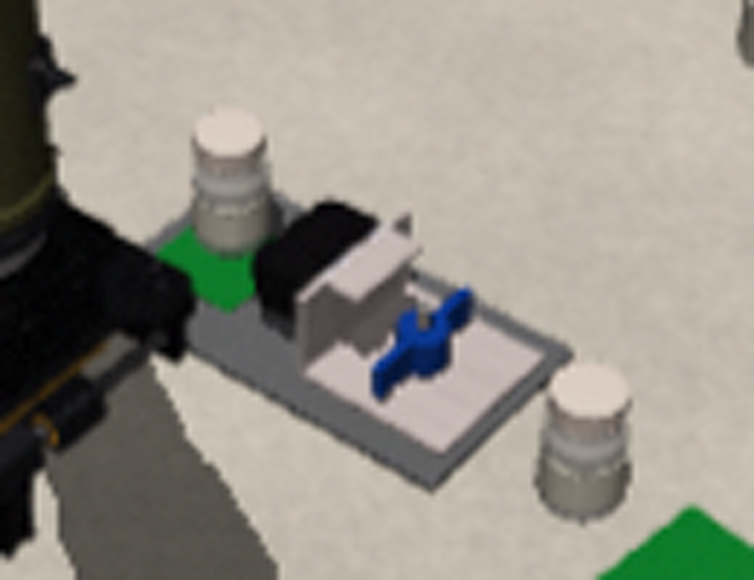

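View pics/t9.png

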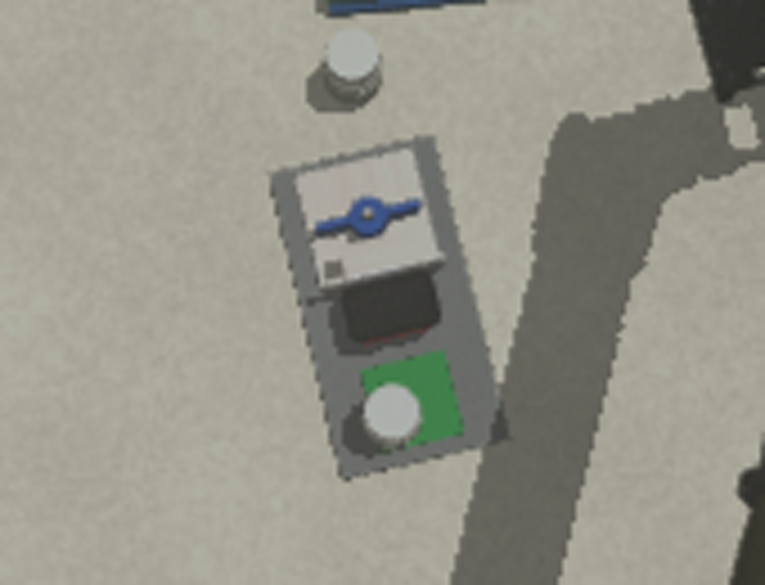

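The nut now sits at about 89.7° in the mount frame, where tight is 90°, and the push met a hard stop. As a last check I'll compare the wing height and the bystanders with the first pictures.

```bash
python3 - <<'E'
from h import *
for n in ("before","after"):
    if n=="before": p=cv2.imread("pics/scene0.png")[:,:,::-1].copy();d=np.load("pics/scene0.npy")
    else: p,d=read_camera("scene")
    P=cloud("scene",d);h=cv2.cvtColor(p,cv2.COLOR_RGB2HSV)
    b=(h[...,0]>100)&(h[...,0]<130)&(h[...,1]>110)&(np.hypot(P[...,0]-S[0],P[...,1]-S[1])<.05)
    print(n,"nut z",np.percentile(P[b][:,2],[50,75,90]).round(4),b.sum())
    if n=="before":p0=p
df=cv2.absdiff(p,p0).max(2);o=cv2.resize(p[:,:,::-1],(768,576));o[cv2.resize(df,(768,576))>40]=(0,0,255);cv2.imwrite("pics/diff.png",o)
for l in["bottle_a","pen_cup","label_roll","vial_tray","scanner_gun"]: print(l,[ (x["box"],x["conf"]) for x in look_for("scene",l)[:3]])
E
```

```text
before nut z [0.0481 0.0509 0.0527] 134
after nut z [0.0415 0.0451 0.0468] 137
bottle_a [([281.2, 208.9, 17.5, 26.7], 0.91), ([344.0, 155.9, 13.6, 22.8], 0.78), ([221.8, 168.3, 16.0, 26.3], 0.57)]
pen_cup [([296.4, 108.4, 17.3, 35.4], 0.63)]
label_roll [([316.2, 144.5, 23.2, 23.2], 0.66), ([253.9, 199.7, 18.1, 18.9], 0.4)]
vial_tray [([131.8, 260.8, 60.4, 58.2], 0.81)]
scanner_gun [([92.1, 215.3, 22.9, 46.9], 0.82)]
```

View pics/diff.png

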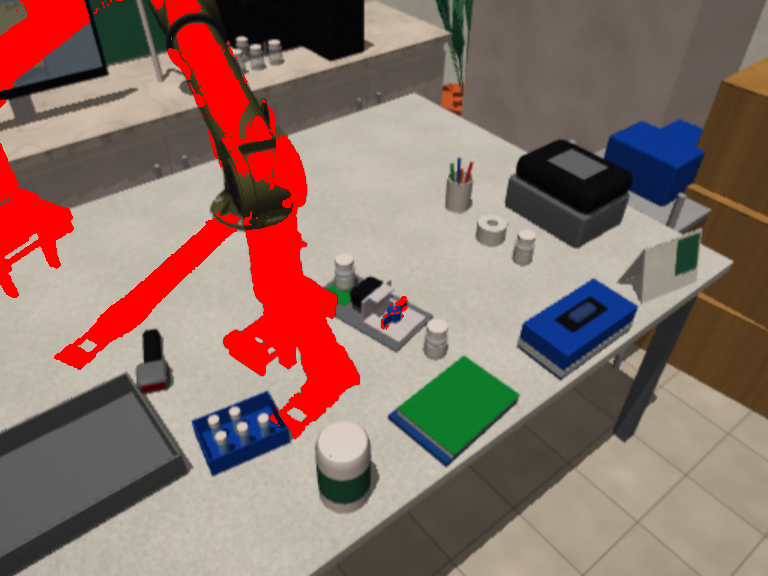

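The difference picture shows only the arm, its shadow and the nut (about (395,312)) changed. The nut sank about 6 mm, which matches two half turns. I'm handing in.

```bash
python3 -c "
from cell import env,monitor
print(monitor.get_obs()['force']);print(env.sign_off())"
```

```text
[-0.41340119 -0.93136727 -0.09806278]
the job is handed in; nothing more can be done
None
```

I tightened the wing nut to its stop with two clockwise strokes of the closed fingertip. It started about 6.3 rad loose. I never pinched a wing or reached around the nut, and the job was handed in after about 16 s of the 54 s allowed.

**Last checks**
- **Stop:** at the end the tool stopped moving while the push force rose to about 12 N.
- **Angle and height:** the wings lie within about 0.01 rad of parallel to the upright in the top view. The nut sank about 6 mm, which fits 6.3 rad at 1 mm per rad.
- **Bystanders:** the difference picture showed changes only in the arm, its shadows and the nut. The two jars on and beside the mount measured within about 1 mm horizontally of where they stood; the others I checked only in that picture.
- **Hand:** it was lifted clear, with no contact force at hand-in.

**One disagreement:** the reported TCP height is about 43 mm lower than the real fingertip. It showed in the depth pictures, and a first push at the reported height missed the wing. I worked from the measured fingertip height after that.

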